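Hand check of the rotor, lid shut, centrifuge on

ROBOT

A 6-joint arm with a two-finger parallel gripper is mounted at the origin on a cart in front of the work surface, level with it; the furniture and walls round the work are solid. World frame = base frame: x ahead of the robot, y to its left, z up, the work surface at z = 0. Lengths are in mm, angles in degrees, forces in N, time in s.
With the tool pointing down it reaches from about 225 to 875 mm from the base axis. Payload 3.4 kg.
Tool frame: the origin (TCP) lies at the very end of the fingers, on their centre line; the grasp point (between the pads) lies 19 mm behind it; z points along the fingers, y is the line along which they close (so a half turn about z gives the same grasp; the last joint's range is limited). The gripper opens to 85 mm and grips with 20 to 120 N. Pads are 22 mm wide; open, the fingers measure 114 mm over their backs; the gripper's body (76 mm by 85 mm) begins 54 mm behind the grasp point. The pads swing forward as they close: fully open they stand 13 mm farther back than shut.
Start: joints at [-6.933, 15.808, 86.224, -0, 77.962, -6.933], TCP at [575.033, -0.009, 231.328] pointing down, gripper open.
Joint ranges: [-165.64, 165.64], [-43.16, 119.46], [12.63, 154.43], [-67.54, 247.53], [6.08, 155.33], [-154.97, 154.97]. Speed limits (degrees/s): [147.25, 147.25, 180, 180, 180, 180].

INTERFACE

Orientations are given as a 3x3 rotation matrix whose columns are the frame's x, y, z axes.
In Python, from rig import * gives the robot as it stands. The module is installed in compiled form; this text tells all that it offers.
- The arm moves only by the tool drive_tool, never from a script. Its argument "commands" is text: rows parted by semicolons, each of 4 numbers parted by spaces: the shift along the tool's x, y, z in m, then the turn about the tool's z in rad. A call has 1 to 10 rows; each row is the pose to reach, as a shift and turn from the pose commanded when the call began, along the tool's axes at that moment; what a row does not reach only later rows make up. A row lasts 1/10 s, in which the tool goes at most 50 mm and 8.59 degrees, less where a joint would pass 70% of its speed; a pose out of reach is approached as far as the arm can. A call with a gripper value outside its range is refused whole. "gripper" is the finger opening in m, from 0 to 0.0854, set as the call begins (left out, the last holds). The fingers move at their own pace and stop on an object; the grip force is fixed at half the most. Time passes only in rows, so rows that repeat a pose let the fingers close. It gives the time, the measured TCP pose, the force, the opening and the grip force at its end, in the units of the state.
- state(): the state, without advancing time (a new reading comes with each control period).
- read_camera(name): name is "scene" or "side" or "wrist"; returns a dict with "img" (400x640x3 uint8, red, green, blue), "intrinsics" (3x3 intrinsics, pixels), "k1" (the pictures are not rectified: a ray, as slopes to the right and down, at radius r is drawn at 1 + k1 r^2 times it, then the intrinsics apply), "position" and "orientation" of the camera in the world. Camera axes: x right, y down, z forward; pixel columns grow to the right and rows downward; lengths in mm; the calibration is good to about 2 mm. A picture is of the moment at which its call begins. There is no depth.
- hand_in(): hands the job in; it is judged then, once.
The state is a dict: "t": time; "joints": joint angles; "qd": joint speeds; "joint_efforts": joint torques, N m; "eef_pos": TCP position; "ee_rot": TCP orientation; "force": force on the tool from outside, world axes, zero at the start; "wrist_torque": the same for the moment, N m; "finger_gap": finger opening in mm; "grip_force": force on a finger pad.
Only numpy, scipy, OpenCV 4.12 (cv2) and the standard library are available. Lean on these libraries where they do the work, as an engineer would, in place of code of your own. Each camera call takes 0.05 s, during which the arm holds its last target. There are 200 camera calls.

TASK

Get the small bench centrifuge going, with light fingertip touches only and without grasping anything: first turn its bare rotor about a quarter turn with a fingertip to check that it runs free, then tip the clear lid over and let it close fully, and only then press in the upper half of the power rocker on the front to switch it on. The centrifuge stands loose on its feet, so touch it lightly and do not shove it out of its place, and leave the things round it where they stand.

Things in the scene. Friction and masses are not known exactly. Their poses are not given: they have to be found in the camera images.
- centrifuge: Small white bench centrifuge, loose on the worktop, 1.35 kg, 214 x 175 mm and 81 mm high without its lid. Origin at the centre of its underside, x from its front (-x: rocker and speed knob) to its back (+x: lid hinge), y to the left as one looks at its front, z up. The round bowl rim is 77 mm high, its casing's front face lies at x = -82 mm.
- rotor_hub (a point): Centre of the dark round rotor inside the open bowl, on top of its hub at 77 mm height (x = 10 mm, y = 0 in the centrifuge's frame). The rotor turns about the vertical through this point; its upper face is a nearly flat cone, 76 mm high near the hub, 73.5 mm at 45 mm from it; the bowl's rim begins 64 mm from the hub.
- rotor_rim (a point): Point that turns with the rotor, 45 mm from the hub, on its upper face at 73.5 mm height.
- centrifuge_rotor (a joint): Angle of the rotor in rad, positive anticlockwise from above. It turns without end on a light bearing and stops almost at once when let go; a fingertip resting on its upper face with about 2 N carries it round by friction.
- centrifuge_lid (a joint): Angle of the lid in rad: 0 = fully shut, 1.48 = fully open. It is hinged at the back about a level axis (x = 97 mm, z = 81 mm in the centrifuge's frame). Open, it leans back past its balance point and stays; its upper end then stands about 248 mm above the worktop. Pushed forward to about 1.0 rad it falls shut by itself in about 2 s. 1 N at its upper end moves it.
- lid_back (a point): Point on the outer face of the clear domed lid with the pale ring frame (the top face when shut, 115 mm high; the face that looks to the back when open), in its middle left to right, near its front end (132 mm from the hinge). The solid part of the face is 110 mm wide and reaches from 32 to 142 mm from the hinge; a 30 mm wide tab follows at the end, to 166 mm.
- centrifuge_power_rocker (a joint): Angle of the power rocker in rad: +0.157 = off (upper half stands out), -0.157 = on (upper half pressed in); it stays where it is put. It pivots about a level axis at its mid-height. The upper edge travels 3 mm; 2 N there moves it, more nearer the middle; it must be pushed towards the casing, pushing down on its top edge does little.
- rocker_upper (a point): Centre of the upper half of the front face of the small black power rocker (12 mm wide, 19 mm high, its middle 28 mm above the worktop) on the centrifuge's front, left of the middle (x = -96 mm, y = +45 mm in its frame; the round speed knob at y = -45 mm is not used). Nothing stands in front of it.
- cup_left: Specimen cup with a screw lid, 49 mm diameter, 58 mm high, standing beside the centrifuge's left (+y) side; origin at the centre of its underside. Not to be disturbed.
- cup_right: Specimen cup with a screw lid, 49 mm diameter, 58 mm high, standing beside the centrifuge's right (-y) side; origin at the centre of its underside. Not to be disturbed.
- label_roll: Roll of labels lying flat behind the centrifuge, 62 mm diameter, 38 mm high; origin at the centre of its underside. Not to be disturbed.
- dropper: Dropper bottle, 25 mm diameter, 78 mm high; origin at the centre of its underside. Not to be disturbed.
- sachet: Flat swab sachet lying near the front right corner, 62 x 32 mm, 8.5 mm thick; origin at the centre of its underside. Not to be disturbed.

How it is judged:
By the outcome, as a careful person would: the job done as asked, in the order asked, and still so for the second after the job is handed in, with the robot touching nothing.
It also fails if it takes over 64 s, if anything falls off the work surface, if the arm or the gripper's body presses on something with over 40 N, if the wrist force passes 120 N, or if a joint passes its speed limit or range.

## Working session

There is one attempt and no reset: what is moved stays moved. The work goes in short steps, Python scripts to look and compute and a tool call to move; the robot and the scene stay as the last step left them, time stands still between calls to the robot, and variables do not carry over. Pictures are saved under pics/ and viewed, at most 10 in all, crops included, and the job is handed in when it is done.

Besides the shell and the picture viewer there is one more tool, called after "Call:" by a JSON object that holds its "op" and its "data", one argument or row to a line. drive_tool: Moves the arm, as the interface text tells. Its arguments: {"type":"object","properties":{"commands":{"type":"string"},"gripper":{"type":"number"}},"required":["commands"]}

```bash
mkdir -p pics; cat > h.py <<'E'
from rig import *
import numpy as np, cv2, json
def snap(n,f):
    c=read_camera(n); cv2.imwrite(f'pics/{f}.png',c['img'][:,:,::-1])
    json.dump({k:np.array(c[k]).tolist() for k in ('intrinsics','k1','position','orientation')},open(f'pics/{f}.json','w')); return c
def cam(f): return {k:np.array(v) for k,v in json.load(open(f'pics/{f}.json')).items()}
def proj(c,P):
    p=(np.atleast_2d(P)-c['position'])@c['orientation']; s=p[:,:2]/p[:,2:]
    s=s*(1+c['k1']*(s**2).sum(1,keepdims=True)); K=c['intrinsics']
    return s@K[:2,:2].T+K[:2,2]
def ray(c,uv):
    K=c['intrinsics']; s=(np.array(uv,float)-K[:2,2])/[K[0,0],K[1,1]]; d=s.copy()
    for _ in range(20): d=s/(1+c['k1']*(d@d))
    v=c['orientation']@np.r_[d,1]; return v
def onz(c,uv,z):
    v=ray(c,uv); p=c['position']; return p+v*(z-p[2])/v[2]
E
python3 - <<'E'
from h import *
for n in('scene','side','wrist'):
    c=snap(n,n+'0'); print(n,c['position'],np.round(c['orientation'],3).tolist(),c['k1'],c['intrinsics'][0][0])
s=state();print(s['t'],s['eef_pos'],np.round(s['ee_rot'],3),s['force'],s['finger_gap'])
E
```

```text
scene [184.34459439 827.93726294 881.48893739] [[-0.872, -0.363, 0.329], [-0.49, 0.64, -0.592], [0.004, -0.677, -0.736]] -0.03975566140260691 489.32573335304903
side [ 210.97541363 -508.78210998  793.94824454] [[0.918, -0.265, 0.296], [-0.397, -0.618, 0.679], [0.003, -0.74, -0.672]] -0.13370365554768518 505.32793911970276
wrist [574.98411768  77.11258717 372.87658729] [[1.0, 0.001, -0.001], [0.0, -0.953, -0.303], [-0.002, 0.303, -0.953]] -0.06048874202217902 305.79372186053433
0.15 [5.74616644e+02 2.80796603e-02 2.30647307e+02] [[ 0.     1.    -0.001]
 [ 1.    -0.     0.   ]
 [ 0.    -0.001 -1.   ]] [-0.11493791  0.79877658 -0.62393416] 85.52110527404027
```

View pics/scene0.png

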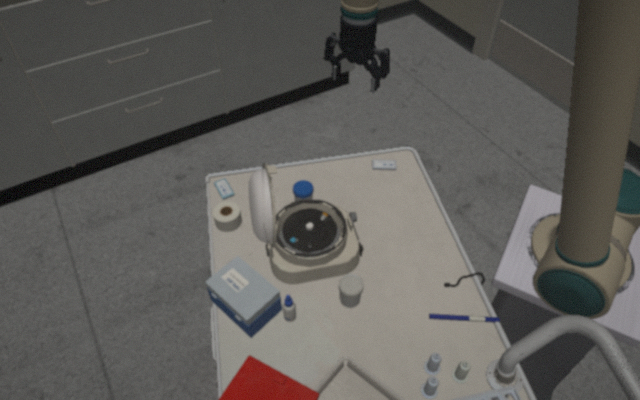

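View pics/side0.png

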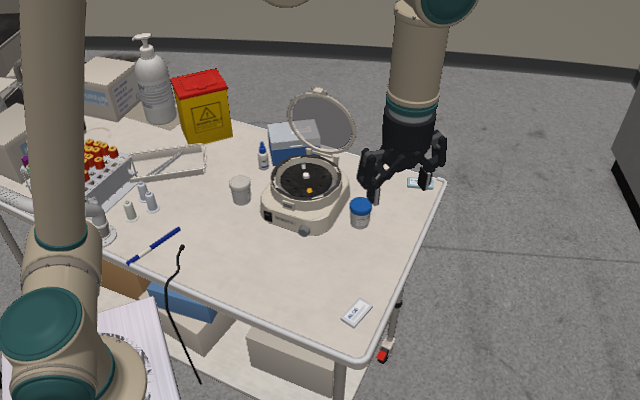

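View pics/wrist0.png

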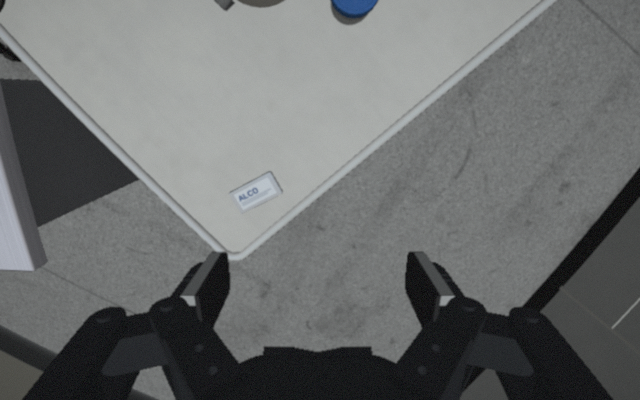

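The scene view shows the centrifuge at about (310,230), with its rotor hub near (309,226) and the open lid to its left. In the side view the hub is near (306,176), the rocker near (268,215) and the knob near (304,231). I'll enlarge both.

```bash
python3 - <<'E'
from h import *
a=cv2.imread('pics/scene0.png')[150:330,200:380]; b=cv2.imread('pics/side0.png')[80:245,220:385]
a=cv2.resize(a,(600,600),interpolation=cv2.INTER_CUBIC)
b=cv2.resize(b,(594,594),interpolation=cv2.INTER_CUBIC)
cv2.imwrite('pics/a.png',a);cv2.imwrite('pics/b.png',b)
E
```

```text
(no output)
```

View pics/a.png

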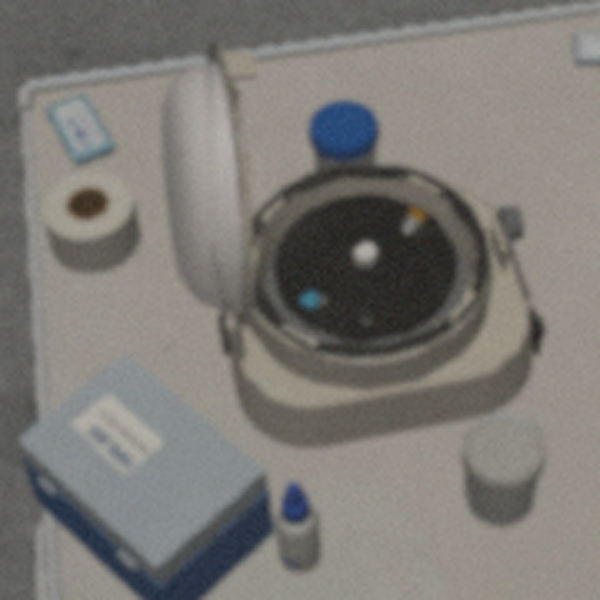

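View pics/b.png

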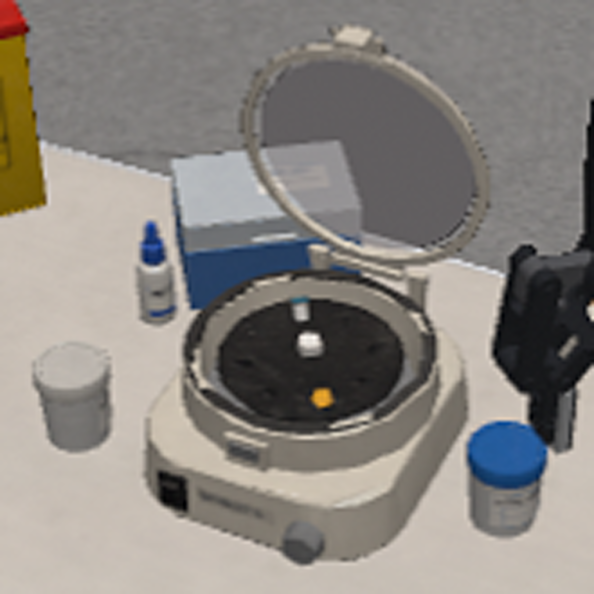

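Enlarged, these are the points that matter, in full-frame pixels:

| Point | Scene | Side |
|---|---|---|
| Hub | (309.2,225.9) | (306.1,175.6) |
| Rocker | (361.4,249) | (267.8,216.1) |
| Knob | (353.6,216.6) | (303.9,230.3) |
| Lid tab | (265.4,168) | (319.4,90.6) |

The lid is open, and the rotor's blue and orange tubes lie on opposite sides.

```bash
python3 - <<'E'
from h import *
from scipy.optimize import least_squares
A,B=cam('scene0'),cam('side0')
tri=lambda a,b:(lambda va,vb:(lambda t:((A['position']+va*t[0]+B['position']+vb*t[1])/2, np.linalg.norm(A['position']+va*t[0]-B['position']-vb*t[1])))(np.linalg.lstsq(np.c_[va,-vb],B['position']-A['position'],rcond=None)[0]))(ray(A,a),ray(B,b))
obs={'hub':((10,0,78),(309.2,225.9),(306.1,175.6)),'rock':((-95,45,28),(361.4,249),(267.8,216.1)),
'knob':((-98,-45,28),(353.6,216.6),(303.9,230.3)),'tab':((88,0,244),(265.4,168),(319.4,90.6))}
for k,o in obs.items(): print(k,*tri(o[1],o[2]))
M=np.array([o[0] for o in obs.values()],float);U=np.array([o[1] for o in obs.values()]);V=np.array([o[2] for o in obs.values()])
def W(p,M): c,s=np.cos(p[2]),np.sin(p[2]); return np.c_[c*M[:,0]-s*M[:,1]+p[0],s*M[:,0]+c*M[:,1]+p[1],M[:,2]]
f=lambda p:np.r_[(proj(A,W(p,M))-U).ravel(),(proj(B,W(p,M))-V).ravel()]
r=least_squares(f,[550,250,0.5]);print(r.x,np.degrees(r.x[2]),r.fun.round(1))
for n,m in dict(hub=(10,0,77),rock=(-96,45,33),lidback=(97,0,213),tabtop=(85,0,247)).items(): print(n,W(r.x,np.array([m],float)))
print('roll',onz(A,(200+88/3.333,150+203/3.333),38),'cupL',onz(B,(220+72/3.6,80+360/3.6),58),'cupR',onz(B,(220+507/3.6,80+445/3.6),58),'drop',onz(B,(220+151/3.6,80+232/3.6),75),'tubeO',onz(B,(220+322/3.6,80+397/3.6),76),'tubeB',onz(B,(220+301/3.6,80+307/3.6),76))
np.save('pose.npy',r.x)
E
```

```text
hub [525.77598447 284.48239557  81.15298568] 0.2995292484679937
rock [419.62021241 248.47426104  29.2574576 ] 2.6209685880418028
knob [474.89701602 177.23564051  30.50119404] 2.5641201999639573
tab [581.32356255 331.64738624 259.7633006 ] 8.965910424246745
[520.24992867 275.47449355   0.70583393] 40.441305292367204 [-0.3 -0.3 -0.1  0.1 -0.6  0.5 -0.4  7.   1.3  1.6 -0.8  0.9 -0.6  1.
  4.   4.4]
hub [[527.86063739 281.9611809   77.        ]]
rock [[417.99703191 247.45048413  33.        ]]
lidback [[594.0738032  338.39536091 213.        ]]
tabtop [[584.94095274 330.61133608 247.        ]]
roll [729.28304798 310.35327901  38.        ] cupL [393.40588479 354.945366    58.        ] cupR [608.18599789 178.04414667  58.        ] drop [475.67492261 440.82534727  75.        ] tubeO [516.18103548 242.10469851  76.        ] tubeB [536.89531505 326.2982876   76.        ]
```

```bash
cat > fit.py <<'E'
from h import *
from scipy.optimize import least_squares
A,B=cam('scene0'),cam('side0')
a=lambda u,v:(200+u/3.3333,150+v/3.3333); b=lambda u,v:(220+u/3.6,80+v/3.6)
# hub top, rocker, knob front, tab end, bowl rim ellipse extremes handled as circle centre
obs=[((10,0,79),a(364,253),b(310,344)),((-95,45,28),a(538,330),b(172,490)),((-100,-45,28),a(512,222),b(302,541)),((90,0,244),a(238,65),b(358,38))]
M=np.array([o[0] for o in obs],float);U=np.array([o[1] for o in obs]);V=np.array([o[2] for o in obs])
def W(p,M): c,s=np.cos(p[2]),np.sin(p[2]); M=np.atleast_2d(np.array(M,float)); return np.c_[c*M[:,0]-s*M[:,1]+p[0],s*M[:,0]+c*M[:,1]+p[1],M[:,2]]
if __name__=='__main__':
    f=lambda p:np.r_[(proj(A,W(p,M))-U).ravel(),(proj(B,W(p,M))-V).ravel()]
    for w in (1,0):
        wt=np.ones((4,2));wt[3]=w;wt=np.r_[wt.ravel(),wt.ravel()]
        r=least_squares(lambda p:f(p)*wt,[520,275,0.7]);print(r.x,np.degrees(r.x[2]),f(r.x).round(1))
    np.save('pose.npy',r.x)
    for S,n,m in((A,'scene0',a),(B,'side0',b)):
        im=cv2.resize(cv2.imread(f'pics/{n}.png'),None,fx=3,fy=3,interpolation=cv2.INTER_CUBIC)
        th=np.linspace(0,2*np.pi,73)
        lines=[np.c_[10+64*np.cos(th),64*np.sin(th),77+0*th],np.c_[10+45*np.cos(th),45*np.sin(th),73.5+0*th],
          [(-96,39,18.5),(-96,51,18.5),(-96,51,37.5),(-96,39,37.5),(-96,39,18.5)],
          [(107,87.5,0),(107,-87.5,0),(-82,-87.5,0),(-82,87.5,0),(107,87.5,0)],[(97,-55,81),(97,55,81)],
          [W([0,0,0],[97-r*np.cos(1.48)+34*np.sin(1.48),y,81+r*np.sin(1.48)+34*np.cos(1.48)])[0] for r,y in((32,-55),(32,55),(142,55),(142,-55),(32,-55))]]
        for l in lines: cv2.polylines(im,[np.round(proj(S,W(r.x,l))*3).astype(int)],False,(0,255,0),1)
        o=(600,450) if n=='scene0' else (640,230)
        cv2.imwrite(f'pics/o_{n}.png',im[o[1]:o[1]+560,o[0]:o[0]+560])
    x,y=cv2.imread('pics/o_scene0.png'),cv2.imread('pics/o_side0.png')
    cv2.imwrite('pics/o.png',cv2.resize(np.hstack([x[:,:],y]),(800,400),interpolation=cv2.INTER_AREA))
E
python3 fit.py
```

```text
[518.06987873 274.47589058   0.72313925] 41.43282678189239 [ 0.9 -0.5  1.2 -0.5  0.8 -0.1 -6.1  6.3  0.4  1.8 -1.1  1.9 -0.9  2.3
  3.   4.3]
[519.71262047 278.0981834    0.73307986] 42.00238179353677 [-0.7  0.4 -0.2 -0.  -0.9  0.4 -7.9  7.6  0.5  0.6 -0.7  0.9 -0.3  0.9
  2.6  3.2]
```

View pics/o.png

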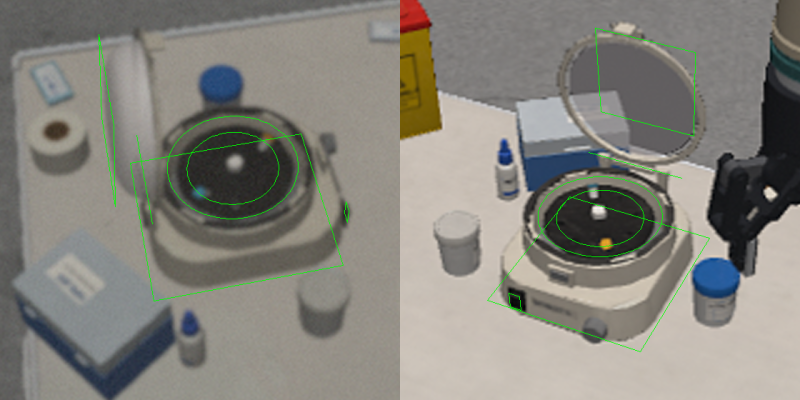

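The fit puts the centrifuge at about (520,278) with a yaw of 42°, and the hub at about (527,285). The overlay agrees well on rotor and rocker. Lid height is less certain, so I'll approach it by contact. Next I close the fingers and go above the rotor's front.

Call:
{"op": "drive_tool", "data": {
  "commands": "0.02 -0.006 0 0; 0.055 -0.016 0 0; 0.095 -0.028 0 0; 0.135 -0.04 0 0; 0.175 -0.052 0 0; 0.215 -0.065 0 0; 0.25 -0.075 0 0; 0.27 -0.081 0.01 0; 0.277 -0.083 0.03 0; 0.277 -0.083 0.05 0",
  "gripper": 0
}}

```text
t: 1.15
eef_pos: [491.5, 278.6, 180.8]
ee_rot: [[-0.002, 1.0, 0.001], [1.0, 0.002, 0.001], [0.001, 0.001, -1.0]]
force: [0.3, 0.3, 0.1]
finger_gap: -0.2
grip_force: 0.0
```

Call:
{"op": "drive_tool", "data": {
  "commands": "0 0 0.02 0; 0 0 0.04 0; 0 0 0.06 0; 0 0 0.075 0; 0 0 0.085 0; 0 0 0.09 0; 0 0 0.09 0"
}}

```text
t: 1.85
eef_pos: [491.8, 276.9, 90.9]
ee_rot: [[0.0, 1.0, -0.001], [1.0, -0.0, -0.0], [-0.0, -0.001, -1.0]]
force: [-0.4, -0.1, -0.1]
finger_gap: 0.2
grip_force: 0.0
```

```bash
python3 - <<'E'
from h import *
s=state();print(s['t'],s['eef_pos'],np.round(s['ee_rot'],3),s['force'],s['finger_gap'])
x=snap('side','s1')['img'][:,:,::-1][90:250,215:375];y=snap('wrist','w1')['img'][:,:,::-1]
cv2.imwrite('pics/c1.png',np.hstack([cv2.resize(x,(400,400),interpolation=cv2.INTER_CUBIC),cv2.resize(y[:,120:520],(400,400))]))
E
```

```text
1.85 [491.82212598 276.89644671  90.85272053] [[ 0.     1.    -0.001]
 [ 1.    -0.    -0.   ]
 [-0.    -0.001 -1.   ]] [-0.3592164  -0.06496943 -0.10737114] 0.1788227525434557
```

View pics/c1.png

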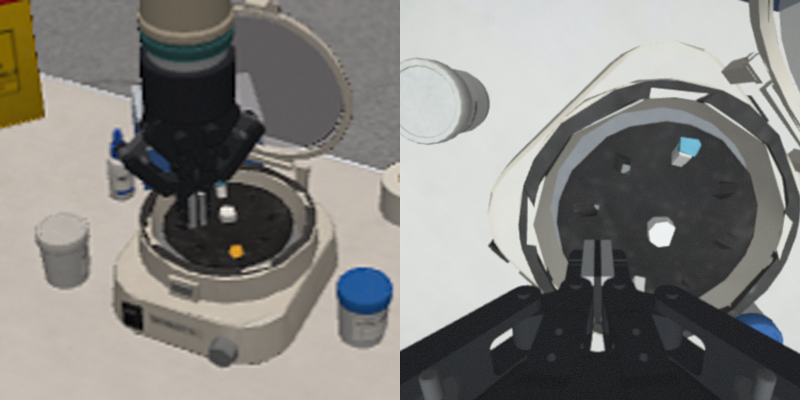

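The picture shows the closed fingers over the rotor, inside the bowl and left of the hub, which is at wrist pixel (380,232). Now I go down gently.

Call:
{"op": "drive_tool", "data": {
  "commands": "0 0 0.006 0; 0 0 0.01 0; 0 0 0.012 0; 0 0 0.013 0; 0 0 0.013 0"
}}

```text
t: 2.45
eef_pos: [492.0, 277.0, 78.2]
ee_rot: [[0.0, 1.0, -0.0], [1.0, -0.0, -0.0], [-0.0, -0.0, -1.0]]
force: [0.2, -0.2, 0.1]
finger_gap: 0.4
grip_force: 0.0
```

Call:
{"op": "drive_tool", "data": {
  "commands": "0 0 0.0007 0; 0 0 0.0014 0; 0 0 0.002 0; 0 0 0.002 0"
}}

```text
t: 2.85
eef_pos: [492.0, 277.0, 76.3]
ee_rot: [[0.0, 1.0, 0.0], [1.0, -0.0, -0.0], [-0.0, 0.0, -1.0]]
force: [0.2, 1.0, 0.4]
finger_gap: 0.1
grip_force: 0.0
```

```bash
python3 - <<'E'
from h import *
c=cam('w1')
print('hub',onz(c,(380,232),79),'tubeB',onz(c,(120+288,145),76))
s=state();print(s['eef_pos'],s['force'])
E
```

```text
hub [527.32130739 284.19127977  79.        ] tubeB [539.53868629 331.85033514  76.        ]
[492.01107199 276.97574625  76.27383092] [0.24482792 1.01756357 0.37777926]
```

Call:
{"op": "drive_tool", "data": {
  "commands": "0 0 0.0005 0; 0 0 0.001 0; 0 0 0.001 0"
}}

```text
t: 3.15
eef_pos: [492.1, 277.0, 75.3]
ee_rot: [[0.0, 1.0, 0.0], [1.0, -0.0, 0.0], [0.0, 0.0, -1.0]]
force: [-0.7, -0.1, 0.9]
finger_gap: -0.1
grip_force: 0.1
```

Call:
{"op": "drive_tool", "data": {
  "commands": "0 0 0.0005 0; 0 0 0.001 0; 0 0 0.001 0"
}}

```text
t: 3.45
eef_pos: [492.2, 277.1, 75.1]
ee_rot: [[0.0, 1.0, 0.001], [1.0, -0.0, 0.0], [0.0, 0.001, -1.0]]
force: [-1.9, -0.3, 5.0]
finger_gap: -0.0
grip_force: 2.6
```

Contact is at z≈75.1 with 5 N. I ease off a little and then carry the rotor round on an arc, turning the tool with it.

Call:
{"op": "drive_tool", "data": {
  "commands": "0 0 -0.0003 0; 0 0 -0.0003 0"
}}

```text
t: 3.65
eef_pos: [492.2, 277.1, 75.1]
ee_rot: [[0.0, 1.0, 0.001], [1.0, -0.0, 0.0], [0.0, 0.001, -1.0]]
force: [-0.4, -0.3, 5.7]
finger_gap: -0.4
grip_force: 2.6
```

Call:
{"op": "drive_tool", "data": {
  "commands": "-0.0036 0.001 0 -0.105; -0.0072 0.0023 0 -0.209; -0.0105 0.004 0 -0.314; -0.0137 0.006 0 -0.419; -0.0166 0.0083 0 -0.524; -0.0193 0.011 0 -0.628; -0.0217 0.0139 0 -0.733; -0.0231 0.0159 0 -0.803; -0.0231 0.0159 0 -0.803"
}}

```text
t: 4.55
eef_pos: [509.3, 254.3, 75.1]
ee_rot: [[-0.719, 0.695, 0.003], [0.695, 0.719, 0.001], [-0.001, 0.003, -1.0]]
force: [0.5, 1.5, 4.4]
finger_gap: -0.1
grip_force: 2.0
```

```bash
python3 - <<'E'
from h import *
s=state();print(s['t'],s['eef_pos'],np.round(s['ee_rot'],3),s['force'],s['finger_gap'])
x=snap('side','s2')['img'][:,:,::-1][90:250,215:375];y=snap('wrist','w2')['img'][:,:,::-1]
cv2.imwrite('pics/c2.png',np.hstack([cv2.resize(x,(400,400),interpolation=cv2.INTER_CUBIC),cv2.resize(y[:,120:520],(400,400))]))
E
```

```text
4.55 [509.31665315 254.33446844  75.09921285] [[-0.719  0.695  0.003]
 [ 0.695  0.719  0.001]
 [-0.001  0.003 -1.   ]] [0.53547628 1.47653094 4.43133868] -0.10451303218979119
```

View pics/c2.png

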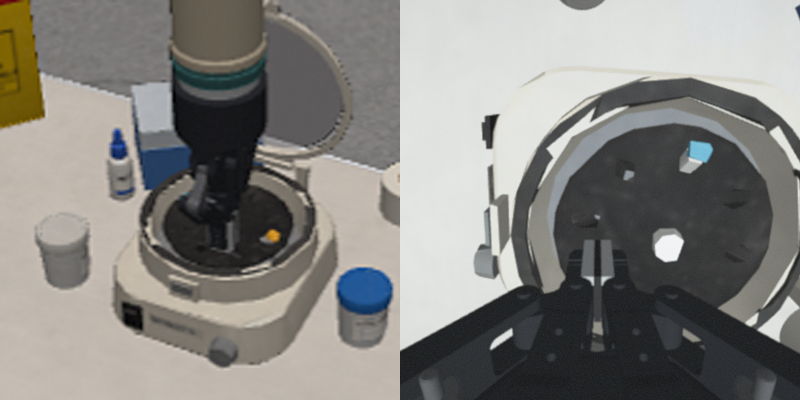

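The orange tube has moved round, and the rotor looks the same from the wrist, with the hub at (668,245) in the composite. So it turned with the finger. I do the same arc again, then lift.

Call:
{"op": "drive_tool", "data": {
  "commands": "-0.0036 0.001 0 -0.105; -0.0072 0.0023 0 -0.209; -0.0105 0.004 0 -0.314; -0.0137 0.006 0 -0.419; -0.0166 0.0083 0 -0.524; -0.0193 0.011 0 -0.628; -0.0217 0.0139 0 -0.733; -0.0231 0.0159 0 -0.803; -0.0231 0.0159 0 -0.803"
}}

```text
t: 5.55
eef_pos: [536.0, 250.4, 75.0]
ee_rot: [[-0.999, -0.035, 0.001], [-0.035, 0.999, 0.002], [-0.001, 0.002, -1.0]]
force: [-1.2, 3.0, 5.5]
finger_gap: -0.1
grip_force: 2.7
```

Call:
{"op": "drive_tool", "data": {
  "commands": "0 0 -0.002 0; 0 0 -0.01 0; 0 0 -0.03 0; 0 0 -0.05 0; 0 0 -0.05 0"
}}

```text
t: 6.05
eef_pos: [537.1, 249.6, 127.2]
ee_rot: [[-0.999, -0.035, 0.005], [-0.035, 0.999, 0.001], [-0.005, 0.001, -1.0]]
force: [0.4, -0.1, 1.1]
finger_gap: -0.1
grip_force: 0.0
```

```bash
python3 - <<'E'
from h import *
s=state();print(s['t'],s['eef_pos'],np.round(s['ee_rot'],3),s['joints'],s['force'])
x=snap('side','s3')['img'][:,:,::-1][90:250,215:375];y=snap('wrist','w3')['img'][:,:,::-1]
cv2.imwrite('pics/c3.png',np.hstack([cv2.resize(x,(400,400),interpolation=cv2.INTER_CUBIC),cv2.resize(y[:,120:520],(400,400))]))
E
```

```text
6.05 [537.07981137 249.56541014 127.2112827 ] [[-0.999 -0.035  0.005]
 [-0.035  0.999  0.001]
 [-0.005  0.001 -1.   ]] [ 1.82099110e+01  2.13740746e+01  9.34294108e+01 -2.95655275e-02
  6.49203219e+01 -7.37687120e+01] [ 0.4497863  -0.10961278  1.14305313]
```

View pics/c3.png

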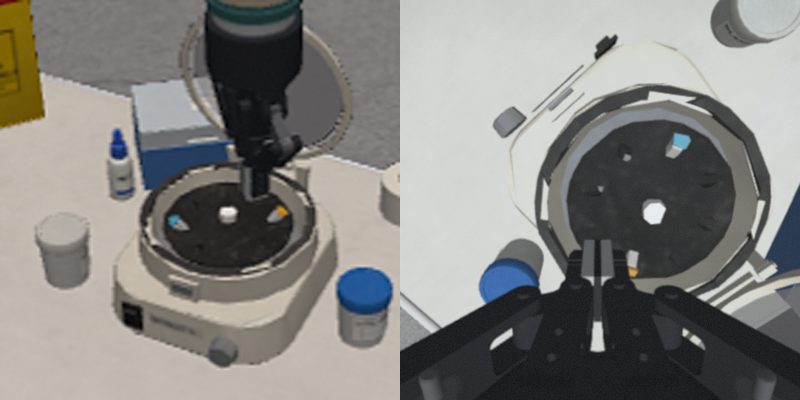

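The side view shows blue now at left and orange at right, so the rotor has made about a quarter turn and the body is unmoved. The wrist view gives the rocker at (325,45) and the knob at (229,122), which I use to refine the yaw.

```bash
python3 - <<'E'
from h import *
from fit import W,A,B,a,b
from scipy.optimize import least_squares
c=cam('w3'); hub=onz(c,(120+253,212),79); r=onz(c,(120+206,44),35); k=onz(c,(120+109,122),32)
print(hub,r,k)
M=[(10,0,79),(-95,45,35),(-98,-45,32)]
# joint fit over scene, side, wrist
f=lambda p:np.r_[(proj(c,W(p,M))-[(373,212),(326,44),(229,122)]).ravel(),
 (proj(A,W(p,[(10,0,79),(-95,45,28),(-100,-45,28)]))-[a(364,253),a(538,330),a(512,222)]).ravel(),
 (proj(B,W(p,[(10,0,79),(-95,45,28),(-100,-45,28)]))-[b(310,344),b(172,490),b(302,541)]).ravel()]
s=least_squares(f,[520,278,.73],loss='soft_l1');p=s.x;print(p,np.degrees(p[2]),f(p).round(1));np.save('pose.npy',p)
va,vb=ray(A,a(238,65)),ray(B,b(358,38))
t=np.linalg.lstsq(np.c_[va,-vb],B['position']-A['position'],rcond=None)[0]
q=A['position']+va*t[0];print('tab',q)
for n,m in dict(hub=(10,0,77),front=(-105,45,33),rock=(-96,45,33),lidback=(119,0,215),behind=(160,0,205),end=(30,0,205)).items(): print(n,W(p,m).round(1))
d=state()['eef_pos'];print(d,np.cos(p[2]),np.sin(p[2]))
E
```

```text
[528.53610528 285.42596749  79.        ] [421.11119428 250.91756476  35.        ] [477.26716197 179.88986254  32.        ]
[521.33706374 278.76272466   0.71919879] 41.207055118495894 [-0.2  0.5 -1.2 -1.4  0.6 -0.  -1.5  0.3 -1.1  0.4 -1.2  0.8  1.1  0.2
 -0.5  0.1 -0.4  0.5]
tab [575.1178456  327.41469755 259.68408599]
hub [[528.9 285.4  77. ]]
front [[412.7 243.4  33. ]]
rock [[419.5 249.4  33. ]]
lidback [[610.9 357.2 215. ]]
behind [[641.7 384.2 205. ]]
end [[543.9 298.5 205. ]]
[535.27552089 249.00658891 124.57031537] 0.7523337954342362 0.6587821037699164
```

Call:
{"op": "drive_tool", "data": {
  "commands": "0 0 -0.012 0.05; 0 0 -0.035 0.15; 0 0 -0.06 0.26; 0 0 -0.085 0.37; 0 0 -0.11 0.48; 0 0 -0.13 0.59; 0 0 -0.15 0.7; 0 0 -0.165 0.8; 0 0 -0.17 0.87; 0 0 -0.17 0.89"
}}

```text
t: 7.15
eef_pos: [535.5, 249.1, 294.1]
ee_rot: [[-0.656, 0.755, -0.001], [0.755, 0.656, -0.0], [0.0, -0.001, -1.0]]
force: [0.0, 0.3, -0.4]
finger_gap: 0.0
grip_force: 0.0
```

```bash
python3 - <<'E'
from h import *
from fit import W,A,a
p=np.load('pose.npy');s=state();R=s['ee_rot'];e=s['eef_pos'];print(s['t'],e,np.round(R,3),s['joints'])
for m in [(165,0,205),(120,0,205),(40,0,205)]: print(m,(R.T@(W(p,m)[0]-e)).round(1))
for z in (60,100): print([W([0,0,-p[2]],onz(A,a(*q),z)-[p[0],p[1],0]).round() for q in((120,360),(265,480),(155,560),(22,440))])
E
```

```text
7.15 [535.47253407 249.12116928 294.12607054] [[-0.656  0.755 -0.001]
 [ 0.755  0.656 -0.   ]
 [ 0.    -0.001 -1.   ]] [ 1.82091963e+01  1.56488743e+01  7.76501343e+01 -1.30298301e-02
  8.67447103e+01 -2.27484968e+01]
(165, 0, 205) [ 32.4 173.8  89. ]
(120, 0, 205) [ 32.2 128.8  89. ]
(40, 0, 205) [31.8 48.8 89.1]
[array([[165.,  37.,  60.]]), array([[ 91., 137.,  60.]]), array([[158., 176.,  60.]]), array([[227.,  82.,  60.]])]
[array([[163.,  66., 100.]]), array([[ 92., 162., 100.]]), array([[156., 198., 100.]]), array([[221., 109., 100.]])]
```

Call:
{"op": "drive_tool", "data": {
  "commands": "0.003 0.015 0 0; 0.008 0.04 0 0; 0.013 0.07 0 0; 0.019 0.1 0 0; 0.024 0.13 0 0; 0.029 0.155 0 0; 0.032 0.17 0 0; 0.032 0.176 0 0; 0.032 0.176 0 0"
}}

```text
t: 8.05
eef_pos: [647.3, 388.9, 292.3]
ee_rot: [[-0.657, 0.754, -0.003], [0.754, 0.657, -0.002], [0.001, -0.003, -1.0]]
force: [0.7, -0.6, 0.4]
finger_gap: 0.3
grip_force: 0.0
```

Call:
{"op": "drive_tool", "data": {
  "commands": "0 0 0.015 0; 0 0 0.035 0; 0 0 0.055 0; 0 0 0.07 0; 0 0 0.08 0; 0 0 0.085 0; 0 0 0.085 0"
}}

```text
t: 8.75
eef_pos: [647.0, 388.4, 209.3]
ee_rot: [[-0.656, 0.755, -0.001], [0.755, 0.656, -0.001], [0.0, -0.001, -1.0]]
force: [0.0, -0.4, -0.5]
finger_gap: -0.1
grip_force: 0.0
```

Call:
{"op": "drive_tool", "data": {
  "commands": "0 -0.004 0 0; 0 -0.01 0 0; 0 -0.015 0 0; 0 -0.02 0 0; 0 -0.024 0 0; 0 -0.028 0 0"
}}

```text
t: 9.35
eef_pos: [626.0, 370.3, 209.9]
ee_rot: [[-0.656, 0.754, 0.0], [0.754, 0.656, 0.0], [-0.0, 0.0, -1.0]]
force: [-0.5, 0.2, -0.2]
finger_gap: 0.0
grip_force: 0.0
```

Call:
{"op": "drive_tool", "data": {
  "commands": "0 -0.003 0 0; 0 -0.006 0 0; 0 -0.009 0 0; 0 -0.012 0 0; 0 -0.015 0 0; 0 -0.018 0 0; 0 -0.021 0 0; 0 -0.024 0 0; 0 -0.027 0 0; 0 -0.03 0 0"
}}

```text
t: 10.35
eef_pos: [603.4, 350.7, 209.6]
ee_rot: [[-0.656, 0.754, 0.0], [0.754, 0.656, -0.0], [-0.0, 0.0, -1.0]]
force: [0.9, 1.7, 0.6]
finger_gap: 0.1
grip_force: 0.2
```

Call:
{"op": "drive_tool", "data": {
  "commands": "0 -0.003 0 0; 0 -0.006 0 0; 0 -0.009 0 0; 0 -0.012 0 0; 0 -0.015 0 0; 0 -0.018 0 0; 0 -0.021 0 0; 0 -0.024 0 0; 0 -0.027 0 0; 0 -0.03 0 0"
}}

```text
t: 11.35
eef_pos: [580.8, 331.0, 209.7]
ee_rot: [[-0.656, 0.754, 0.0], [0.754, 0.656, -0.0], [-0.0, 0.0, -1.0]]
force: [-0.3, -0.4, 0.1]
finger_gap: 0.2
grip_force: 0.1
```

```bash
python3 - <<'E'
from h import *
s=state();print(s['t'],s['eef_pos'],s['force'])
x=snap('side','s4')['img'];d=cv2.absdiff(x[:,:,::-1],cv2.imread('pics/side0.png'))[80:150,280:360].mean();print(d)
# lid tab: pale pixels in crop, before/after
for f in('side0','s4'):
    g=cv2.imread(f'pics/{f}.png',0)[80:180,280:360]; print(f,np.where((g>165).any(1))[0][:5]+80)
E
```

```text
11.35 [580.77963137 331.00951177 209.66042698] [-0.333149   -0.35240738  0.13520817]
26.528214285714284
side0 [87 88 89 90 91]
s4 [108 109 110 111 112]
```

Call:
{"op": "drive_tool", "data": {
  "commands": "0 -0.003 0 0; 0 -0.006 0 0; 0 -0.009 0 0; 0 -0.012 0 0; 0 -0.015 0 0; 0 -0.018 0 0; 0 -0.021 0 0; 0 -0.024 0 0; 0 -0.027 0 0; 0 -0.03 0 0"
}}

```text
t: 12.4
eef_pos: [558.1, 311.3, 209.6]
ee_rot: [[-0.656, 0.754, 0.0], [0.754, 0.656, 0.0], [-0.0, 0.0, -1.0]]
force: [-0.3, 0.1, -0.1]
finger_gap: -0.1
grip_force: 0.0
```

Call:
{"op": "drive_tool", "data": {
  "commands": "0 -0.003 0 0; 0 -0.006 0 0; 0 -0.009 0 0; 0 -0.012 0 0; 0 -0.012 0 0; 0 -0.012 0 0; 0 -0.012 0 0; 0 -0.012 0 0; 0 -0.012 0 0; 0 -0.012 0 0"
}}

```text
t: 13.4
eef_pos: [549.3, 303.7, 209.5]
ee_rot: [[-0.656, 0.754, -0.0], [0.754, 0.656, -0.0], [-0.0, -0.0, -1.0]]
force: [-0.5, 0.7, 0.2]
finger_gap: 0.2
grip_force: 0.0
```

Call:
{"op": "drive_tool", "data": {
  "commands": "0 0 -0.005 0; 0 0 -0.02 0; 0 0 -0.035 0; 0 0 -0.04 0; 0 0 -0.04 0; 0 0 -0.04 0; 0 0 -0.04 0; 0 0 -0.04 0; 0 0 -0.04 0; 0 0 -0.04 0"
}}

```text
t: 14.4
eef_pos: [549.2, 303.6, 249.3]
ee_rot: [[-0.656, 0.754, -0.0], [0.754, 0.656, -0.0], [0.0, -0.0, -1.0]]
force: [-0.8, 0.4, -0.7]
finger_gap: -0.4
grip_force: 0.0
```

```bash
python3 - <<'E'
from h import *
p=np.load('pose.npy')
from fit import W
s=state();R=s['ee_rot'];e=s['eef_pos'];print(s['t'],e,np.round(R,3),s['joints'])
for m in [(-140,45,180),(-140,45,34),(-96,45,34)]: print(m,(R.T@(W(p,m)[0]-e)).round(1))
x=snap('side','s5')['img'][:,:,::-1][70:250,205:385]
cv2.imwrite('pics/c5.png',cv2.resize(x,(540,540),interpolation=cv2.INTER_CUBIC))
# tracking of knob/rocker region shift against start
im=cv2.cvtColor(snap('side','s6')['img'],cv2.COLOR_RGB2GRAY).astype(np.float32);o=cv2.imread('pics/side0.png',0).astype(np.float32)
for (u0,v0,u1,v1) in[(258,200,325,245)]: print(cv2.phaseCorrelate(o[v0:v1,u0:u1],im[v0:v1,u0:u1]))
for f in('side0','s4','s5'):
    g=cv2.imread(f'pics/{f}.png',0)[80:180,280:345]; print(f,np.where((g>165).any(1))[0][:5]+80)
E
```

```text
14.4 [549.22184915 303.59686732 249.34183469] [[-0.656  0.754 -0.   ]
 [ 0.754  0.656 -0.   ]
 [ 0.    -0.    -1.   ]] [ 2.25849734e+01  1.98961762e+01  7.76351704e+01 -2.54977237e-03
  8.24919706e+01 -1.84366639e+01]
(-140, 45, 180) [  44.1 -177.5   69.4]
(-140, 45, 34) [  44.1 -177.4  215.4]
(-96, 45, 34) [  44.2 -133.4  215.4]
((-0.030768810463889906, 0.5377436688032056), 0.9566931428732696)
side0 [87 88 89 90 91]
s4 [108 109 110 111 112]
s5 [119 120 121 122 123]
```

Call:
{"op": "drive_tool", "data": {
  "commands": "0.003 -0.012 0 0; 0.01 -0.04 0 0; 0.018 -0.07 0 0; 0.026 -0.1 0 0; 0.033 -0.13 0 0; 0.039 -0.157 0.01 0; 0.043 -0.172 0.03 0; 0.044 -0.177 0.05 0; 0.044 -0.177 0.07 0; 0.044 -0.177 0.08 0"
}}

```text
t: 15.5
eef_pos: [384.9, 219.8, 168.4]
ee_rot: [[-0.656, 0.754, -0.002], [0.754, 0.656, -0.001], [0.001, -0.002, -1.0]]
force: [0.8, -0.6, -0.1]
finger_gap: -0.1
grip_force: 0.0
```

```bash
python3 - <<'E'
from h import *
s=state();print(s['t'],s['eef_pos'],s['force'])
x=snap('side','s7')['img'][:,:,::-1][90:250,215:375];y=snap('scene','c7')['img'][:,:,::-1][150:310,210:370];snap('wrist','w7')
cv2.imwrite('pics/c7.png',np.hstack([cv2.resize(x,(400,400),interpolation=cv2.INTER_CUBIC),cv2.resize(y,(400,400),interpolation=cv2.INTER_CUBIC)]))
E
```

```text
15.5 [384.86499337 219.82777941 168.44527001] [ 0.79274863 -0.55493019 -0.14628339]
```

View pics/c7.png

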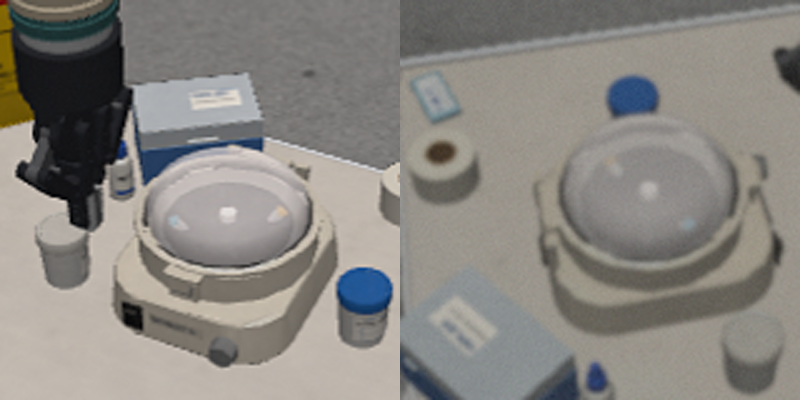

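The lid is fully shut (dome down, tab at the front) and the body is in its place. Now I go down in front of the rocker.

Call:
{"op": "drive_tool", "data": {
  "commands": "0 0 0.015 0; 0 0 0.04 0; 0 0 0.065 0; 0 0 0.09 0; 0 0 0.11 0; 0 0 0.125 0; 0 0 0.133 0; 0 0 0.135 0; 0 0 0.135 0"
}}

```text
t: 16.55
eef_pos: [387.6, 220.9, 35.1]
ee_rot: [[-0.656, 0.754, 0.001], [0.754, 0.656, 0.0], [-0.0, 0.001, -1.0]]
force: [0.2, 0.3, -0.1]
finger_gap: -0.1
grip_force: 0.0
```

Call:
{"op": "drive_tool", "data": {
  "commands": "0 0.004 0 0; 0 0.01 0 0; 0 0.016 0 0; 0 0.02 0 0; 0 0.022 0 0; 0 0.022 0 0"
}}

```text
t: 17.15
eef_pos: [403.8, 235.3, 34.6]
ee_rot: [[-0.657, 0.754, 0.0], [0.754, 0.657, 0.0], [-0.0, 0.0, -1.0]]
force: [0.2, -0.0, -0.5]
finger_gap: -0.1
grip_force: 0.0
```

```bash
python3 - <<'E'
from h import *
from fit import W
p=np.load('pose.npy')
s=state();R=s['ee_rot'];e=s['eef_pos'];print(s['t'],e,s['force'])
print((R.T@(W(p,(-96,45,33))[0]-e)).round(1))
E
```

```text
17.15 [403.80333015 235.33479979  34.60218984] [ 0.16285907 -0.00248233 -0.45463621]
[ 0.3 21.   1.6]
```

Call:
{"op": "drive_tool", "data": {
  "commands": "0 0.003 0.001 0; 0 0.006 0.0015 0; 0 0.007 0.0015 0; 0 0.007 0.0015 0"
}}

```text
t: 17.55
eef_pos: [408.9, 239.8, 33.1]
ee_rot: [[-0.656, 0.754, 0.0], [0.754, 0.656, -0.0], [-0.0, 0.0, -1.0]]
force: [-0.3, 0.4, 0.4]
finger_gap: 0.0
grip_force: 0.0
```

Call:
{"op": "drive_tool", "data": {
  "commands": "0 0.0007 0 0; 0 0.0014 0 0; 0 0.002 0 0; 0 0.002 0 0"
}}

```text
t: 17.95
eef_pos: [410.4, 241.0, 33.1]
ee_rot: [[-0.656, 0.754, 0.0], [0.754, 0.656, 0.0], [-0.0, 0.0, -1.0]]
force: [0.1, -0.7, -0.3]
finger_gap: -0.1
grip_force: 0.0
```

Call:
{"op": "drive_tool", "data": {
  "commands": "0 0.0007 0 0; 0 0.0014 0 0; 0 0.002 0 0; 0 0.002 0 0"
}}

```text
t: 18.35
eef_pos: [411.9, 242.4, 33.1]
ee_rot: [[-0.656, 0.754, 0.0], [0.754, 0.656, 0.0], [-0.0, 0.0, -1.0]]
force: [0.7, 0.0, -1.0]
finger_gap: -0.1
grip_force: 0.0
```

Call:
{"op": "drive_tool", "data": {
  "commands": "0 0.0005 0 0; 0 0.001 0 0; 0 0.001 0 0"
}}

```text
t: 18.65
eef_pos: [412.3, 242.8, 33.1]
ee_rot: [[-0.656, 0.754, -0.001], [0.754, 0.656, -0.0], [0.0, -0.001, -1.0]]
force: [-0.9, -0.7, -0.1]
finger_gap: -0.1
grip_force: 0.0
```

Call:
{"op": "drive_tool", "data": {
  "commands": "0 0.0005 0 0; 0 0.001 0 0; 0 0.001 0 0"
}}

```text
t: 18.95
eef_pos: [412.3, 242.9, 33.0]
ee_rot: [[-0.656, 0.754, -0.002], [0.754, 0.656, -0.001], [0.0, -0.002, -1.0]]
force: [-2.8, -3.7, 3.2]
finger_gap: 0.1
grip_force: 0.0
```

Call:
{"op": "drive_tool", "data": {
  "commands": "0 0.0005 0 0; 0 0.001 0 0; 0 0.001 0 0"
}}

```text
t: 19.25
eef_pos: [412.2, 242.9, 33.0]
ee_rot: [[-0.657, 0.754, -0.003], [0.754, 0.657, -0.002], [0.0, -0.004, -1.0]]
force: [-5.7, -6.1, 5.7]
finger_gap: -0.1
grip_force: 0.0
```

The tool is stuck with an upward force as well. Before going further I check the moment to find where the contact is.

```bash
python3 - <<'E'
from h import *
from fit import W,A,a
p=np.load('pose.npy')
s=state();R=s['ee_rot'];e=s['eef_pos'];F=R.T@s['force'];T=R.T@s['wrist_torque'];print(s['t'],e,'F tool',F.round(2),'T tool',T.round(3))
print('frame',W([0,0,-p[2]],e-[p[0],p[1],0]).round(1))
x=snap('side','s8')['img'][:,:,::-1];o=cv2.imread('pics/s7.png')
g=lambda i:cv2.cvtColor(i,cv2.COLOR_BGR2GRAY).astype(np.float32)
for w in((290,195,325,245),(285,140,345,200)):
    u0,v0,u1,v1=w;print(cv2.phaseCorrelate(g(o)[v0:v1,u0:u1],g(x)[v0:v1,u0:u1],cv2.createHanningWindow((u1-u0,v1-v0),cv2.CV_32F)))
E
```

```text
19.25 [412.20351382 242.9114743   32.97805944] F tool [-0.85 -8.28 -5.71] T tool [ 0.365 -0.208  0.146]
frame [[-105.7   44.9   33. ]]
((0.09421034014750518, -0.040878663477244004), 1.0149265877405802)
((-0.02048665920797177, 0.03382684546700787), 0.9936783235602908)
```

The moment suggests a knuckle or the gripper body is touching the lid's front edge, well above the fingertip. The centrifuge hasn't moved. I back off and turn the gripper 90°, so that its wide knuckles lie along the front.

Call:
{"op": "drive_tool", "data": {
  "commands": "0 -0.003 0 0; 0 -0.01 0 0; 0 -0.02 0 0; 0 -0.03 0 0; 0 -0.04 0 0.05; 0 -0.045 0 0.17; 0 -0.045 0 0.3; 0 -0.045 0 0.43; 0 -0.045 0 0.56; 0 -0.045 0 0.69"
}}

```text
t: 20.3
eef_pos: [379.4, 214.3, 33.1]
ee_rot: [[-0.02, 1.0, -0.0], [1.0, 0.02, 0.0], [0.0, -0.0, -1.0]]
force: [1.1, -1.1, -0.3]
finger_gap: 0.0
grip_force: 0.0
```

Call:
{"op": "drive_tool", "data": {
  "commands": "0 0 0 0.13; 0 0 0 0.26; 0 0 0 0.39; 0 0 0 0.52; 0 0 0 0.65; 0 0 0 0.76; 0 0 0 0.84; 0 0 0 0.88; 0 0 0 0.881; 0 0 0 0.881"
}}

```text
t: 21.3
eef_pos: [379.7, 214.5, 33.1]
ee_rot: [[0.754, 0.657, 0.0], [0.657, -0.754, -0.0], [0.0, 0.0, -1.0]]
force: [0.4, -0.3, 0.3]
finger_gap: -0.0
grip_force: 0.0
```

```bash
python3 - <<'E'
from h import *
from fit import W
p=np.load('pose.npy')
s=state();R=s['ee_rot'];e=s['eef_pos'];print(s['t'],e,s['force'],np.round(R,3),s['wrist_torque'])
print((R.T@(W(p,(-96,47,34.5))[0]-e)).round(1))
E
```

```text
21.3 [379.7337933  214.46748334  33.14633491] [ 0.43645228 -0.32264806  0.28462348] [[ 0.754  0.657  0.   ]
 [ 0.657 -0.754 -0.   ]
 [ 0.     0.    -1.   ]] [ 0.02075251  0.01311905 -0.00972705]
[52.9 -2.2 -1.4]
```

Call:
{"op": "drive_tool", "data": {
  "commands": "0.008 -0.001 -0.001 0; 0.018 -0.002 -0.001 0; 0.027 -0.002 -0.001 0; 0.033 -0.002 -0.001 0; 0.037 -0.002 -0.001 0; 0.037 -0.002 -0.001 0"
}}

```text
t: 21.9
eef_pos: [407.3, 241.0, 34.0]
ee_rot: [[0.754, 0.657, 0.0], [0.657, -0.754, 0.0], [0.0, 0.0, -1.0]]
force: [-0.2, -0.3, -0.3]
finger_gap: 0.1
grip_force: 0.0
```

Call:
{"op": "drive_tool", "data": {
  "commands": "0.0007 0 0 0; 0.0014 0 0 0; 0.002 0 0 0; 0.002 0 0 0"
}}

```text
t: 22.3
eef_pos: [408.2, 241.8, 34.2]
ee_rot: [[0.755, 0.656, 0.0], [0.656, -0.755, -0.0], [0.0, 0.0, -1.0]]
force: [0.7, -0.1, -0.2]
finger_gap: 0.2
grip_force: 0.0
```

Call:
{"op": "drive_tool", "data": {
  "commands": "0.0005 0 0 0; 0.001 0 0 0; 0.0015 0 0 0; 0.0015 0 0 0"
}}

```text
t: 22.7
eef_pos: [408.6, 242.3, 34.0]
ee_rot: [[0.754, 0.656, -0.001], [0.656, -0.754, -0.001], [-0.002, -0.0, -1.0]]
force: [-1.6, -2.6, 2.7]
finger_gap: -0.4
grip_force: 1.8
```

Call:
{"op": "drive_tool", "data": {
  "commands": "0.0005 0 0 0; 0.001 0 0 0; 0.001 0 0 0"
}}

```text
t: 23.0
eef_pos: [409.3, 242.8, 34.3]
ee_rot: [[0.754, 0.656, -0.002], [0.656, -0.754, -0.001], [-0.002, -0.0, -1.0]]
force: [-2.9, -3.6, 6.5]
finger_gap: -0.1
grip_force: 4.1
```

```bash
python3 - <<'E'
from h import *
from fit import W
p=np.load('pose.npy')
s=state();R=s['ee_rot'];e=s['eef_pos'];F=R.T@s['force'];T=R.T@s['wrist_torque'];print(s['t'],e,'F tool',F.round(2),'T tool',T.round(3))
print('frame',W([0,0,-p[2]],e-[p[0],p[1],0]).round(1), s['joint_efforts'])
x=snap('side','s9')['img'][:,:,::-1];o=cv2.imread('pics/s7.png')
g=lambda i:cv2.cvtColor(i,cv2.COLOR_BGR2GRAY).astype(np.float32)
for w in((290,195,325,245),(285,140,345,200)):
    u0,v0,u1,v1=w;print(cv2.phaseCorrelate(g(o)[v0:v1,u0:u1],g(x)[v0:v1,u0:u1],cv2.createHanningWindow((u1-u0,v1-v0),cv2.CV_32F)))
E
```

```text
23.0 [409.25315677 242.83164386  34.27717187] F tool [-4.61  0.82 -6.44] T tool [-0.166 -0.829  0.05 ]
frame [[-108.    46.8   34.3]] [ 8.17728247e-01 -3.41978753e+01 -1.77913016e+01  6.07965142e-01
 -1.60080526e+00 -1.17669679e-02]
((0.005532348834783818, -0.02211264894382481), 0.9928652724292544)
((-0.0087836855811112, -0.013671132202183855), 0.9902213454246521)
```

The moment now puts the contact at the fingertip, centred on the rocker, but on the tip's chamfer, which gives the upward push. I back off and compare the rocker's pixels numerically.

Call:
{"op": "drive_tool", "data": {
  "commands": "-0.003 0 0 0; -0.01 0 0 0; -0.025 0 0 0; -0.045 0 0 0; -0.06 0 -0.02 0; -0.06 0 -0.05 0; -0.06 0 -0.08 0; -0.06 0 -0.08 0"
}}

```text
t: 23.85
eef_pos: [367.9, 205.3, 117.5]
ee_rot: [[0.755, 0.656, 0.009], [0.656, -0.755, 0.004], [0.009, 0.003, -1.0]]
force: [0.9, 0.9, 0.6]
finger_gap: 0.2
grip_force: 0.0
```

```bash
python3 - <<'E'
from h import *
print(state()['t'],state()['eef_pos'])
snap('side','s10'); x=cv2.imread('pics/s10.png',0);o=cv2.imread('pics/side0.png',0);o7=cv2.imread('pics/s7.png',0)
for i in(o,o7,x): print(i[205:228,261:276])
E
```

```text
23.85 [367.93551535 205.31586835 117.49088752]
[[101 106 103 154 191 195 195 194 193 194 194 193 194 194 193]
 [102 107 107 129 170 192 194 193 193 193 193 193 193 193 193]
 [102 109 109 108 117 150 176 183 190 193 193 192 191 192 192]
 [102 108 111 112 113 116 141 167 179 187 190 191 191 191 193]
 [103 109 110 112 115 118 125 140 156 172 183 186 187 189 192]
 [104 111  94  82  95 109 119 120 124 124 129 132 152 177 186]
 [104 111  80  21  32  45  84 101 113 120 119 120 118 126 132]
 [104 112  82  12  13  18  26  34  48  57  97 123 121 120 119]
 [101 111  88  33  25  28  23  15  18  24  51 103 124 122 122]
 [103 110  87  41  43  46  44  42  29  10  49 104 125 123 122]
 [132 108  94  45  13  27  39  42  29  13  49 104 126 116 110]
 [162 110  92  45  12  10  11  15  18  15  28  98 127 116  95]
 [176 139  94  43  11  14  12  17  20  17  28  99 128 118  94]
 [194 180 126  49   6  11  10  13  15  15  26  98 126 125 109]
 [191 195 173 105  28  12  11  12  16  16   7  95 126 123 118]
 [191 191 195 172 111  63  47  23  16  14   7  94 125 122 123]
 [192 192 192 196 190 167 128  81  53  43  22
[... 2596 characters left out ...]
1  91]
 [170 133  90  41   8  13  13  15  18  14  25  95 122 112  90]
 [186 172 120  46   7  10  10  13  18  15  25  95 120 120 105]
 [182 187 167 101  26  11  11   8  17  15   7  91 121 118 113]
 [184 184 188 166 105  60  44  20  19  16   3  90 120 117 118]
 [185 184 186 187 181 159 122  78  51  42  22  88 119 117 117]
 [185 184 185 185 186 188 174 138 116 102  80  98 116 116 116]
 [184 184 184 185 184 185 188 171 125  99 114 119 113 112 114]
 [185 184 184 185 185 185 185 187 189 191 183 157 119 109 117]
 [184 184 184 185 185 185 186 186 186 185 185 187 188 180 154]
 [184 183 183 184 183 183 184 186 185 184 185 183 183 184 186]
 [183 183 183 182 182 183 185 185 185 185 183 183 183 183 184]]
```

The rocker's top edge has shifted only about 0.5 px, so it has moved part of the way. I press again with the tip a little lower, so the straight part of the finger bears on the upper edge.

Call:
{"op": "drive_tool", "data": {
  "commands": "0.002 0 0.01 0; 0.005 0 0.035 0; 0.01 0 0.06 0; 0.02 0 0.076 0; 0.035 0 0.083 0; 0.048 0 0.083 0; 0.054 0 0.083 0; 0.057 0 0.083 0; 0.057 0 0.083 0"
}}

```text
t: 24.8
eef_pos: [408.3, 241.8, 31.6]
ee_rot: [[0.754, 0.656, 0.001], [0.656, -0.754, 0.0], [0.001, 0.0, -1.0]]
force: [-0.5, 0.4, -0.7]
finger_gap: 0.1
grip_force: 0.0
```

Call:
{"op": "drive_tool", "data": {
  "commands": "0.0007 0 0 0; 0.0014 0 0 0; 0.002 0 0 0; 0.002 0 0 0"
}}

```text
t: 25.2
eef_pos: [408.8, 242.5, 31.2]
ee_rot: [[0.755, 0.656, -0.001], [0.656, -0.755, -0.0], [-0.001, -0.0, -1.0]]
force: [-0.1, -1.6, 0.7]
finger_gap: 0.0
grip_force: 0.7
```

Call:
{"op": "drive_tool", "data": {
  "commands": "0.0005 0 0 0; 0.001 0 0 0; 0.001 0 0 0"
}}

```text
t: 25.5
eef_pos: [409.1, 243.0, 31.0]
ee_rot: [[0.754, 0.656, -0.002], [0.656, -0.754, -0.001], [-0.002, -0.0, -1.0]]
force: [-3.3, -2.9, 3.2]
finger_gap: -0.1
grip_force: 2.1
```

Call:
{"op": "drive_tool", "data": {
  "commands": "0.0005 0 -0.0005 0; 0.001 0 -0.001 0; 0.001 0 -0.001 0"
}}

```text
t: 25.8
eef_pos: [409.8, 243.5, 31.7]
ee_rot: [[0.754, 0.656, -0.002], [0.656, -0.754, -0.001], [-0.003, -0.0, -1.0]]
force: [-4.1, -3.3, 0.8]
finger_gap: 0.2
grip_force: 2.7
```

Call:
{"op": "drive_tool", "data": {
  "commands": "0.0005 0 -0.0005 0; 0.001 0 -0.001 0; 0.001 0 -0.001 0"
}}

```text
t: 26.1
eef_pos: [410.0, 244.1, 32.2]
ee_rot: [[0.755, 0.656, -0.003], [0.656, -0.755, -0.001], [-0.004, -0.001, -1.0]]
force: [-4.0, -2.8, -2.1]
finger_gap: -0.0
grip_force: 2.3
```

Call:
{"op": "drive_tool", "data": {
  "commands": "0.0005 0 0 0; 0.001 0 0 0; 0.001 0 0 0"
}}

```text
t: 26.4
eef_pos: [410.0, 244.2, 32.2]
ee_rot: [[0.754, 0.657, -0.005], [0.657, -0.754, -0.003], [-0.006, -0.001, -1.0]]
force: [-5.2, -5.4, 0.3]
finger_gap: -0.0
grip_force: 3.4
```

Call:
{"op": "drive_tool", "data": {
  "commands": "0.0005 0 0 0; 0.001 0 0 0; 0.001 0 0 0"
}}

```text
t: 26.7
eef_pos: [410.2, 244.6, 32.2]
ee_rot: [[0.754, 0.656, -0.006], [0.656, -0.754, -0.003], [-0.007, -0.002, -1.0]]
force: [-6.6, -4.6, 0.4]
finger_gap: 0.4
grip_force: 3.9
```

Call:
{"op": "drive_tool", "data": {
  "commands": "-0.003 0 0 0; -0.01 0 0 0; -0.025 0 0 0; -0.045 0 0 0; -0.06 0 -0.02 0; -0.06 0 -0.05 0; -0.06 0 -0.08 0; -0.06 0 -0.08 0"
}}

```text
t: 27.5
eef_pos: [372.4, 208.5, 117.2]
ee_rot: [[0.755, 0.656, 0.012], [0.656, -0.755, 0.005], [0.013, 0.004, -1.0]]
force: [1.0, -0.3, 1.2]
finger_gap: 0.1
grip_force: 0.0
```

```bash
cat > chk.py <<'E'
from h import *
import sys
f=sys.argv[1];snap('side',f); x=cv2.imread(f'pics/{f}.png',0);o7=cv2.imread('pics/s7.png',0)
print(state()['eef_pos']);print(x[211:223,263:273]); c=cam(f)
from fit import W
p=np.load('pose.npy')
for th in(.157,0,-.157):
    print(th,[proj(c,W(p,(-95-9.5*np.sin(th)*k,45,28+9.5*k)))[0].round(1) for k in(1,0,-1)])
g=lambda i:i.astype(np.float32)
for w in((285,200,325,245),(285,140,345,200)):
    u0,v0,u1,v1=w;print(cv2.phaseCorrelate(g(o7)[v0:v1,u0:u1],g(x)[v0:v1,u0:u1],cv2.createHanningWindow((u1-u0,v1-v0),cv2.CV_32F)))
E
python3 chk.py s11
```

```text
[370.87330669 207.88070194 115.41405641]
[[ 76  11  24  32  45  81  97 107 117 114]
 [ 79  11  13  14  16  25  33  45  94 117]
 [ 83  29  21  31  28  18  13  14  46  97]
 [ 83  29  14  12  14  22  22  11  47  99]
 [ 90  44  13  13  14  16  19  15  48 100]
 [ 87  42  11  14  12  17  17  11  45 101]
 [ 89  40   9  13  13  16  20  14  25  94]
 [120  46   6  11  12  15  19  16  26  94]
 [167 105  45  23   9  12  16  15  25  93]
 [187 182 150  95  48  34  24  12   7  90]
 [184 185 188 175 141 108  71  42  44  94]
 [184 184 185 186 180 141 113 120 116 115]]
0.157 [array([266.7, 213.5]), array([267.3, 216.2]), array([267.9, 218.9])]
0 [array([267. , 213.1]), array([267.3, 216.2]), array([267.6, 219.4])]
-0.157 [array([267.4, 212.7]), array([267.3, 216.2]), array([267.3, 219.8])]
((0.044747344774915376, 0.5108048159153888), 1.0129777884483337)
((0.006806179938166679, -0.16549537648476687), 1.0060938103993733)
```

The top edge has gone in, by close to the full 0.8 px predicted, and the casing may have yawed by a fraction of a millimetre. I press once more lightly, a bit higher for better leverage, to be sure it is home.

```bash
python3 - <<'E'
from h import *
from fit import W
p=np.load('pose.npy');s=state();R=s['ee_rot'];e=s['eef_pos']
print(e,(R.T@(W(p,(-112,46,35.3))[0]-e)).round(1))
E
```

```text
[370.87330669 207.88070194 115.41405641] [47.2 -0.6 80.5]
```

Call:
{"op": "drive_tool", "data": {
  "commands": "0.002 0 0.01 0; 0.005 0 0.035 0; 0.01 0 0.06 0; 0.02 0 0.074 0; 0.033 0 0.08 0; 0.043 0 0.08 0; 0.047 0 0.08 0; 0.048 0 0.08 0; 0.048 0 0.08 0"
}}

```text
t: 28.45
eef_pos: [404.3, 238.4, 33.6]
ee_rot: [[0.754, 0.656, 0.001], [0.656, -0.754, 0.0], [0.001, 0.0, -1.0]]
force: [-0.5, 0.3, 0.6]
finger_gap: -0.0
grip_force: 0.0
```

Call:
{"op": "drive_tool", "data": {
  "commands": "0.0007 0 0 0; 0.0014 0 0 0; 0.002 0 0 0; 0.002 0 0 0"
}}

```text
t: 28.85
eef_pos: [405.6, 239.5, 33.3]
ee_rot: [[0.755, 0.656, 0.0], [0.656, -0.755, 0.0], [0.0, 0.0, -1.0]]
force: [-0.0, -0.0, -0.2]
finger_gap: -0.2
grip_force: 0.0
```

Call:
{"op": "drive_tool", "data": {
  "commands": "0.0005 0 -0.0002 0; 0.001 0 -0.0004 0; 0.0015 0 -0.0006 0; 0.0015 0 -0.0006 0"
}}

```text
t: 29.25
eef_pos: [406.8, 240.6, 33.7]
ee_rot: [[0.755, 0.656, 0.0], [0.656, -0.755, 0.0], [0.0, 0.0, -1.0]]
force: [0.6, -0.4, -0.5]
finger_gap: -0.2
grip_force: 0.0
```

Call:
{"op": "drive_tool", "data": {
  "commands": "0.0007 0 -0.0008 0; 0.0014 0 -0.0015 0; 0.002 0 -0.0015 0; 0.0025 0 -0.0015 0; 0.0025 0 -0.0015 0"
}}

```text
t: 29.75
eef_pos: [408.7, 242.2, 35.2]
ee_rot: [[0.755, 0.656, 0.0], [0.656, -0.755, 0.0], [0.0, 0.0, -1.0]]
force: [0.7, -0.7, 0.5]
finger_gap: -0.0
grip_force: 0.0
```

Call:
{"op": "drive_tool", "data": {
  "commands": "0.0005 0 -0.0002 0; 0.001 0 -0.0004 0; 0.001 0 -0.0004 0"
}}

```text
t: 30.05
eef_pos: [409.5, 242.9, 35.7]
ee_rot: [[0.755, 0.656, 0.0], [0.656, -0.755, 0.0], [0.0, 0.0, -1.0]]
force: [-0.4, -0.8, -0.6]
finger_gap: 0.1
grip_force: 0.0
```

Call:
{"op": "drive_tool", "data": {
  "commands": "0.0005 0 -0.0002 0; 0.001 0 -0.0004 0; 0.001 0 -0.0004 0"
}}

```text
t: 30.35
eef_pos: [410.2, 243.5, 36.1]
ee_rot: [[0.755, 0.656, 0.0], [0.656, -0.755, 0.0], [0.0, 0.0, -1.0]]
force: [-0.7, 0.4, -0.0]
finger_gap: -0.5
grip_force: 0.0
```

Call:
{"op": "drive_tool", "data": {
  "commands": "0.0005 0 0.0004 0; 0.001 0 0.0006 0; 0.001 0 0.0006 0"
}}

```text
t: 30.65
eef_pos: [410.8, 244.1, 35.3]
ee_rot: [[0.755, 0.656, -0.0], [0.656, -0.755, -0.0], [-0.0, 0.0, -1.0]]
force: [-0.9, -0.6, 0.4]
finger_gap: -0.0
grip_force: 0.1
```

Call:
{"op": "drive_tool", "data": {
  "commands": "0.0004 0 0 0; 0.0008 0 0 0; 0.0008 0 0 0"
}}

```text
t: 30.95
eef_pos: [411.0, 244.3, 35.3]
ee_rot: [[0.754, 0.656, -0.001], [0.656, -0.754, -0.001], [-0.001, -0.0, -1.0]]
force: [-0.7, -1.1, -0.1]
finger_gap: 0.1
grip_force: 0.9
```

Call:
{"op": "drive_tool", "data": {
  "commands": "0.0005 0 -0.0002 0; 0.001 0 -0.0004 0; 0.0012 0 -0.0004 0; 0.0012 0 -0.0004 0"
}}

```text
t: 31.35
eef_pos: [411.2, 244.7, 35.5]
ee_rot: [[0.754, 0.656, -0.002], [0.656, -0.754, -0.001], [-0.003, -0.0, -1.0]]
force: [-3.9, -3.3, 1.6]
finger_gap: 0.3
grip_force: 2.2
```

Call:
{"op": "drive_tool", "data": {
  "commands": "0.0004 0 -0.0002 0; 0.0008 0 -0.0003 0; 0.0008 0 -0.0003 0"
}}

```text
t: 31.65
eef_pos: [411.3, 244.9, 35.7]
ee_rot: [[0.754, 0.657, -0.003], [0.657, -0.754, -0.002], [-0.004, -0.001, -1.0]]
force: [-3.3, -5.9, 1.4]
finger_gap: -0.3
grip_force: 2.5
```

It is against a firm stop: over 5 N with almost no more travel. I retract and check.

Call:
{"op": "drive_tool", "data": {
  "commands": "-0.003 0 0 0; -0.01 0 0 0; -0.025 0 0 0; -0.045 0 0 0; -0.065 0 -0.02 0; -0.08 0 -0.05 0; -0.08 0 -0.08 0; -0.08 0 -0.11 0; -0.08 0 -0.13 0; -0.08 0 -0.13 0"
}}

```text
t: 32.65
eef_pos: [355.5, 194.7, 169.3]
ee_rot: [[0.755, 0.656, 0.009], [0.656, -0.755, 0.004], [0.009, 0.003, -1.0]]
force: [-0.6, 1.0, -0.2]
finger_gap: -0.2
grip_force: 0.0
```

```bash
python3 chk.py s12; python3 - <<'E'
from h import *
snap('scene','c12'); o=cv2.imread('pics/c7.png'); a=cv2.imread('pics/scene0.png',0).astype(np.float32); b=cv2.imread('pics/c12.png',0).astype(np.float32)
s0=cv2.imread('pics/side0.png',0).astype(np.float32);s=cv2.imread('pics/s12.png',0).astype(np.float32)
def ph(x,y,w): u0,v0,u1,v1=w; return np.round(cv2.phaseCorrelate(x[v0:v1,u0:u1].copy(),y[v0:v1,u0:u1].copy(),cv2.createHanningWindow((u1-u0,v1-v0),cv2.CV_32F)),2) if 0 else cv2.phaseCorrelate(x[v0:v1,u0:u1].copy(),y[v0:v1,u0:u1].copy(),cv2.createHanningWindow((u1-u0,v1-v0),cv2.CV_32F))
for n,w in dict(cupL=(225,165,260,210),cupR=(340,190,380,235),drop=(250,132,278,175),sach=(335,292,378,330),knob=(290,215,318,245)).items(): print(n,ph(s0,s,w))
for n,w in dict(roll=(208,195,246,235),casing=(270,255,350,288),cupL=(330,268,370,310)).items(): print(n,ph(a,b,w))
E
```

```text
[354.15309434 194.16003387 167.55423773]
[[ 77  11  25  31  45  81  97 107 116 114]
 [ 78  12  14  14  16  25  33  45  93 117]
 [ 83  28  21  31  29  17  12  15  47  97]
 [ 83  30  11  13  12  23  21  12  47  99]
 [ 90  45  12  12  15  18  18  13  48 100]
 [ 87  42  12  15  13  16  18  13  46 100]
 [ 89  41  11  14  13  16  20  14  26  94]
 [119  47   4  10  13  15  20  14  25  94]
 [166 105  45  23  10  11  17  14  25  93]
 [186 182 151  95  49  34  24  11   6  89]
 [184 185 188 175 141 107  72  43  44  95]
 [184 184 184 186 180 141 112 120 115 115]]
0.157 [array([266.7, 213.5]), array([267.3, 216.2]), array([267.9, 218.9])]
0 [array([267. , 213.1]), array([267.3, 216.2]), array([267.6, 219.4])]
-0.157 [array([267.4, 212.7]), array([267.3, 216.2]), array([267.3, 219.8])]
((-0.0001968117116000201, 0.5262743320272882), 0.9848421886232164)
((0.004007758172381415, -0.16132613712976251), 1.0094612701733907)
cupL ((0.36054106577564937, 0.4235064338158949), 0.36145278789378976)
cupR ((0.019351418560564326, 0.449726127268697), 0.669653704961141)
drop ((-0.12412643349182773, -0.027499723401760434), 0.7744327372091788)
sach ((0.5057663148362117, -0.01417792807756868), 0.9938964154322942)
knob ((-0.016482844780133732, 0.034159625044328124), 1.0477609462208217)
roll ((-0.14607432629977524, 0.08556694209102389), 0.8773465675115585)
casing ((-0.17374345722566176, 0.16108444747549555), 1.1010349412759146)
cupL ((0.1068019864736165, 0.5095944670046997), 1.08977897061242)
```

The picture is identical before and after the last press, so the rocker is at its stop. The knob moved under 0.05 px and the neighbouring objects at most half a pixel. I hand in.

```bash
python3 -c "
from rig import *
print(hand_in())"
```

```text
the job is handed in; nothing more can be done
None
```

I turned the rotor about a quarter turn, closed the lid fully, then pressed the rocker on to a firm stop, and handed in at about 33 s. On the first try at the rocker the gripper's body pushed on the lid's front edge with about 10 N. The final pictures show no clear shift of the centrifuge or its neighbours, but the rocker was checked only by pixel values and contact force, and the hand-in returned no verdict.

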